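# Shift the forge blower's gearbox into third

## Task

Shift the forge blower's gearbox into third: with the fingertips only, push the wooden-handled lever through its H-shaped gate, out of whichever part of the left side it stands in, across the middle channel to the right side, and fully home in the slot ahead on the right (left, right and ahead as seen from the robot). Only push it, never pinch the handle between the fingers; do not let the lever go into the near right slot, leave the other things on the bench and bed plate where they are.

Things in the scene. Friction and masses are not known exactly. Their poses are not given: they have to be found in the camera images.
- gearbox: grey cast gearbox bolted down on a steel bed plate (300 mm in its x, 360 mm in its y, 12 mm thick), fixed to the bench. Origin: centre of the bed plate's underside, on the bench. Its x axis points ahead (away from the robot, up to 0.35 rad off), its y to the left, its z up. The casing is 220 x 190 mm (x, y) and 108 mm high in the middle; a steel gate plate, 128 x 110 mm, tops it at 118 mm. Other than the lever nothing stands above 120 mm on it
- gate_centre (a point): centre of the H gate on the top face of the gate plate, 118 mm above the bench; axes as the gearbox's. The H: a middle channel 20 mm wide running left-right through the centre, and two columns 16 mm wide at y = +24 and -24 mm running from x = -40 to +40 mm, so four slots: ahead left, near left, ahead right (third), near right. The solid tongues between the columns have corners rounded by 6 mm
- lever_grip (a point): point on the axis of the lever's wooden handle, half-way up it, 165 mm above the lever's pivot. The lever is a steel rod, 12 mm thick, that tilts both ways about a pivot on the gearbox's vertical axis, 30 mm above the bench (origin of the gearbox + 30 mm in z). The round handle is 29 mm thick and 80 mm long (40 mm to each side of this point), its top 235 mm above the bench when upright. The point's z axis runs up the lever
- shift_across (a joint): sideways tilt of the lever, rad: positive to the left. At the gate's height the rod is 83 mm x tan(value) left of the middle. Columns at +0.28 and -0.28, stops at +-0.30; it starts in the left column. Stays where it is left; takes about 3 N at the handle. It can pass from side to side only while shift_forward is within about +-0.04 of 0
- shift_forward (a joint): fore-and-aft tilt of the lever, rad: positive when it leans ahead, 0 in the middle channel, stops at +0.37 (home in a slot ahead) and -0.37 (home in a near slot). It starts anywhere from -0.36 to 0.36. Stays where it is left; takes about 3 N at the handle. It can leave the channel only with shift_across beyond about +-0.26. Handle point = pivot + 165 mm x (sin f, sin a cos f, cos a cos f) in the gearbox's axes, f this value, a shift_across
- oil_can: brass oil can with a tapered spout, 52 mm across, 105 mm tall, standing on the gearbox's bed plate left of the casing; origin under its centre. Bystander
- bolt: steel bolt standing on its head (36 mm across), 64 mm tall, on the bed plate right of the casing; origin under its centre. Bystander
- hammer: hammer, 300 mm long, lying on the bench to the right; bystander
- tongs: blacksmith's tongs, 360 mm long, lying on the bench to the left; bystander
- firebrick: firebrick 230 x 114 x 65 mm, far right; origin under its centre. Bystander
- hoe_blade: steel hoe blade, 170 x 120 x 6 mm with a 30 mm tall socket, near left; bystander

How it is judged:
On the way, in this order (a step that is already met when the one before it is completed fails the run):
1. the lever has come across to the right side along the middle channel (value of joint shift_across below -0.24 rad and value of joint shift_forward between -0.12 and 0.12 rad).
2. the lever is home in the slot ahead on the right (value of joint shift_across below -0.24 rad and value of joint shift_forward above 0.31 rad), for 0.1 s.
At the end, for the whole second after the job is handed in: The lever rests, released, in the slot ahead on the right: shift_across below -0.24 rad and shift_forward above 0.31 rad (stop at 0.37), both at rest (all of step 2 and velocity of joint shift_across between -0.05 and 0.05 rad/s and velocity of joint shift_forward between -0.05 and 0.05 rad/s); the robot touches nothing.
It fails at once if the lever goes into the near right slot (value of joint shift_across below -0.2 rad and value of joint shift_forward below -0.17 rad).
It fails at once if the handle is pinched: pressed by the fingers on opposite sides at once ((contact force between the fingers and shift_forward_c1 above 1 N and contact force between the fingers and shift_forward_c2 above 1 N) or (contact force between the fingers and shift_forward_c3 above 1 N and contact force between the fingers and shift_forward_c4 above 1 N)).
It fails at once if a bystander is moved by more than 30 mm, or lifted (distance of any of oil_can, bolt, hammer, tongs, firebrick, hoe_blade from where it was at the start of the episode above 0.03 m).
It also fails if it takes over 53 s, if anything falls off the work surface, if the arm or the gripper's body presses on something with over 40 N, if the wrist force passes 120 N, or if a joint passes its speed limit or range.

## Robot

A 6-joint arm with a two-finger parallel gripper is mounted at the origin on the work surface. World frame = base frame: x ahead of the robot, y to its left, z up, the work surface at z = 0. Lengths are in m, angles in rad, forces in N, time in s.
With the tool pointing down it reaches from about 0.35 to 0.775 m from the base axis. Payload 5.5 kg.
Tool frame: the origin (TCP) lies on the centre line of the jaws, within the pads' length; the fingertips stand 11 mm ahead of it and the grasp point (between the pads) lies 8 mm behind it (env.tip_extent is the distance from the TCP to the fingertips, in m); z points along the fingers, y is the line along which they close (so a half turn about z gives the same grasp; the last joint's range is limited). The gripper opens to 85 mm and grips with 20 to 120 N. Pads are 22 mm wide; open, the fingers measure 114 mm over their backs; the gripper's body (76 mm by 85 mm) begins 54 mm behind the grasp point. The pads swing forward as they close: fully open they stand 13 mm farther back than shut.
Start: joints at [1.008, 0.313, 0.046, 1.304, 0, 1.431], TCP at [0.236, 0.524, 0.242] pointing down, gripper open.
Joint ranges: [-2.76, 2.76], [-0.86, 1.69], [-1.03, 1.26], [-2.2, 2.34], [-1.47, 1.5], [-3.14, 3.14]. Speed limits (rad/s): [2.57, 2.57, 3.14, 3.14, 3.14, 3.14].

## Interface

Orientations are given as a unit quaternion [w, x, y, z].
In Python, from workcell import env gives the robot as it stands.
- The arm moves only by the shell command python3 -m jog 'ROWS' [FORCE]. ROWS is JSON, a list of rows, each a list of 5 numbers: the gripper's target within -1 to 1 (shut at 1, half-way at 0, fully open at -1), then the shift along the tool's x, y, z in m, then the turn about the tool's z in degrees. In form: [[fingers, tx, ty, tz, turn], ...]. A call has 1 to 5 rows; each row shifts and turns the commanded pose from where the row before left it, along the tool's axes as they then stand; what a row does not reach is not made up. A row lasts 1/12 s, in which the tool goes at most 41.7 mm and 7.16 degrees, less where a joint would pass 70% of its speed; a pose out of reach is approached as far as the arm can. A call is refused whole if a number of a shift passes 0.0417 or a number of a turn 7.16, either way. A call with a gripper value outside its range is refused whole. The fingers move at their own pace and stop on an object; FORCE is the grip in N (left out, the last holds). Time passes only in rows, so rows that do not move let the fingers close. It gives the time, the measured TCP pose, the force, the opening and the grip force at its end, in the units of the state.
- env.get_state(): the state, without advancing time (a new reading comes with each control period).
- env.read_camera(name): name is "scene" or "side" or "wrist"; returns a dict with "img" (480x640x3 uint8, red, green, blue), "fov_y" (degrees; the focal length in pixels is half the picture's height over the tangent of half this angle, whatever the lens; pixels are square), "cx", "cy" (the principal point, pixels), "T" (4x4, takes a point from camera to world coordinates). Camera axes: x right, y up, looking along -z (the intrinsics and any distortion apply to the point x, -y, -z); pixel columns grow to the right and rows downward; lengths in m; the calibration is good to about 2 mm. A picture is of the moment at which its call begins. There is no depth.
- env.hand_in(): hands the job in; it is judged then, once.
The state is a dict: "clock": time; "joint_pos": joint angles; "qvel": joint speeds; "tau": joint torques, N m; "tcp_pos": TCP position; "orientation": TCP orientation; "wrist_force": force on the tool from outside, world axes, zero at the start; "ft_torque": the same for the moment, N m; "finger_gap": finger opening in m; "grip_force": force on a finger pad.
Only numpy, scipy, OpenCV 4.12 (cv2) and the standard library are available. Lean on these libraries where they do the work, as an engineer would, in place of code of your own. Each camera call takes 0.05 s, during which the arm holds its last target. There are 200 camera calls.

## Working session

There is one attempt and no reset: what is moved stays moved. The work goes in short steps, Python scripts to look and compute and a shell command to move; the robot and the scene stay as the last step left them, time stands still between calls to the robot, and variables do not carry over. Pictures are saved under pics/ and viewed, at most 10 in all, crops included, and the job is handed in when it is done.

```bash
mkdir -p pics; ls; python3 - <<'E'
from workcell import env
import cv2
for n in("scene","side"):
    c=env.read_camera(n); cv2.imwrite(f"pics/{n}0.png",c["img"][:,:,::-1]); print(n,{k:v for k,v in c.items() if k!="img"})
print(env.get_state(), env.tip_extent)
E
```

```text
pics
scene {'fov_y': 54.442693189989406, 'cx': 330.45874012699596, 'cy': 243.32137215555971, 'T': array([[ 0.40961138, -0.57658305,  0.70694448,  1.28173616],
       [ 0.91210037,  0.24434308, -0.32919504, -0.35057332],
       [ 0.01707129,  0.77964636,  0.62598732,  0.83146943],
       [ 0.        ,  0.        ,  0.        ,  1.        ]])}
side {'fov_y': 42.71888323147475, 'cx': 326.45604555133326, 'cy': 234.38149761052256, 'T': array([[ 0.96349759,  0.19301846, -0.18551623,  0.19954718],
       [-0.26705735,  0.6443345 , -0.71659851, -1.01450718],
       [-0.01878224,  0.73998441,  0.67236173,  1.10530389],
       [ 0.        ,  0.        ,  0.        ,  1.        ]])}
{'clock': 0.1, 'joint_pos': array([ 1.00835079e+00,  3.13949026e-01,  4.51030935e-02,  1.30361710e+00,
       -2.79241219e-05,  1.43118627e+00]), 'qvel': array([-0.00108039, -0.00152213,  0.00251601,  0.00026453, -0.00100886,
       -0.00074963]), 'tau': array([ 3.05616108e-03, -4.81726420e+01,  2.99243528e+01,  1.26911121e-02,
       -1.05155300e-04, -1.94617400e-05]), 'tcp_pos': array([0.23573436, 0.52397334, 0.24148884]), 'orientation': array([-2.73449075e-04,  2.09846201e-01,  9.77734052e-01, -7.87336990e-04]), 'wrist_force': array([ 1.10758062, -0.48425005, -0.24608767]), 'ft_torque': array([ 0.02646576,  0.03488543, -0.02583584]), 'grip_force': 0.0, 'finger_gap': 0.08560193941847241} 0.011
```

View pics/scene0.png

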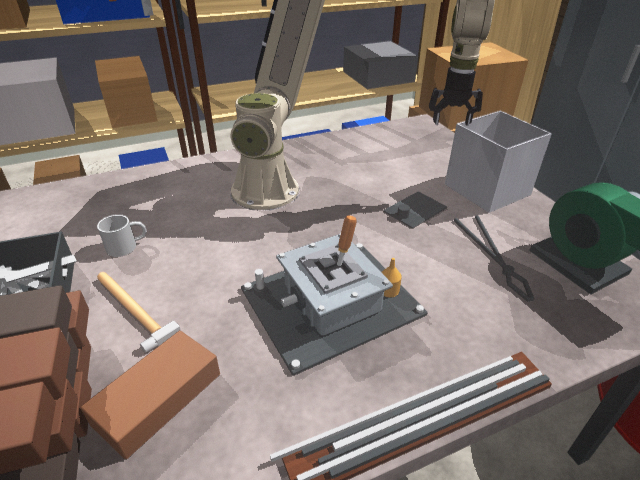

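View pics/side0.png

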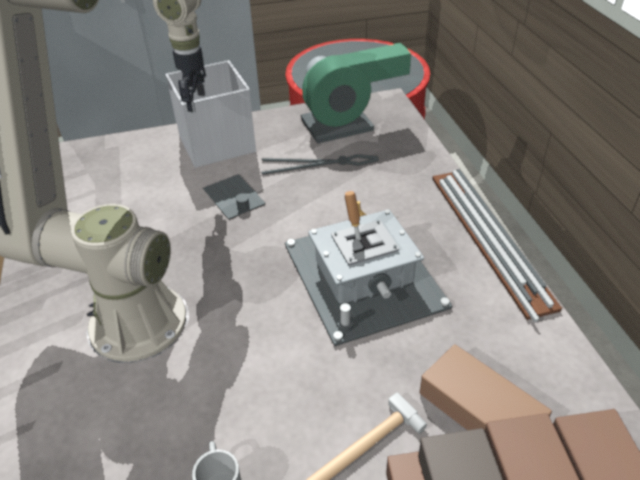

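The scene view shows the lever's handle near (347,232), the gate plate near (333,268), and bed plate bolts near (245,289), (295,364) and (420,310). In the side view the handle is near (353,208), the gate near (365,241), and the bolts near (291,242), (338,336) and (445,302). Next I'll measure.

```bash
cat > h.py <<'E'
import numpy as np, cv2
from workcell import env
def ray(c,p):
    f=240/np.tan(np.radians(c["fov_y"]/2)); d=c["T"][:3,:3]@np.array([(p[0]-c["cx"])/f,-(p[1]-c["cy"])/f,-1]); return c["T"][:3,3],d/np.linalg.norm(d)
def plane(c,p,z):
    o,d=ray(c,p); return o+d*(z-o[2])/d[2]
def tri(c1,p1,c2,p2):
    o1,d1=ray(c1,p1);o2,d2=ray(c2,p2)
    s=np.linalg.lstsq(np.c_[d1,-d2],o2-o1,rcond=None)[0]
    a,b=o1+s[0]*d1,o2+s[1]*d2; return (a+b)/2,np.linalg.norm(a-b)
def handle(c,roi):
    x0,y0,x1,y1=roi; hsv=cv2.cvtColor(c["img"],cv2.COLOR_RGB2HSV)[y0:y1,x0:x1]
    m=cv2.inRange(hsv,(5,110,60),(14,255,255))
    n,l,s,ce=cv2.connectedComponentsWithStats(m); i=1+np.argmax(s[1:,4])
    r=cv2.minAreaRect(np.argwhere(l==i)[:,::-1].astype(np.float32)); b=cv2.boxPoints(r)+[x0,y0]
    b=b[np.argsort(b[:,1])]; return b[:2].mean(0),b[2:].mean(0),ce[i]+[x0,y0],s[i,4],r[1]
E
python3 - <<'E'
from h import *
S=env.read_camera("scene");D=env.read_camera("side")
for c,r in((S,(320,200,375,260)),(D,(335,180,375,235))): print(handle(c,r))
hs,hd=handle(S,(320,200,375,260)),handle(D,(335,180,375,235))
for i in range(3): print(tri(S,hs[i],D,hd[i]))
a=cv2.resize(S["img"][200:380,230:440],None,fx=3,fy=3,interpolation=2)[:540]
b=cv2.resize(D["img"][180:345,280:455],None,fx=3.4,fy=3.4,interpolation=2)
cv2.imwrite("pics/a.png",a[:,:,::-1]);cv2.imwrite("pics/b.png",b[:,:,::-1])
E
```

```text
(array([351.2352972 , 215.55882454]), array([342.76470757, 249.44117546]), array([346.93633952, 232.39787798]), np.int32(377), (11.399173736572266, 34.92512893676758))
(array([349.78846359, 194.44230747]), array([355.32692337, 222.13461113]), array([352.30092593, 208.19907407]), np.int32(216), (28.240720748901367, 8.825225830078125))
(array([0.53020695, 0.04631403, 0.2255561 ]), np.float64(0.00955863572094702))
(array([0.54075599, 0.0265589 , 0.14803775]), np.float64(0.00157526915443625))
(array([0.53481883, 0.03677566, 0.18740838]), np.float64(0.003839371422159658))
```

View pics/a.png

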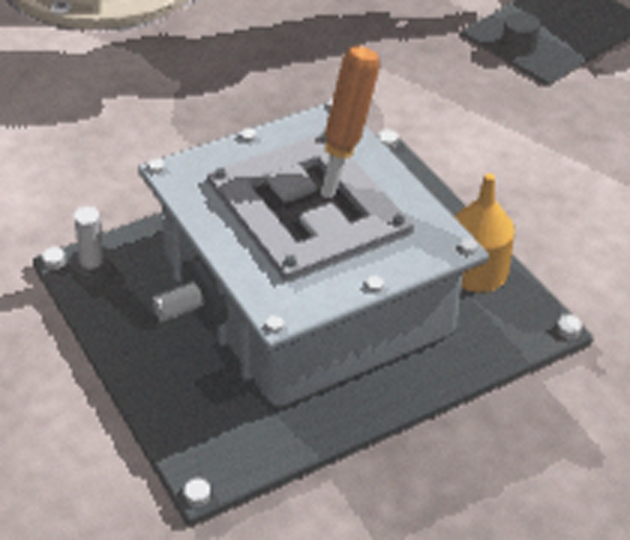

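View pics/b.png

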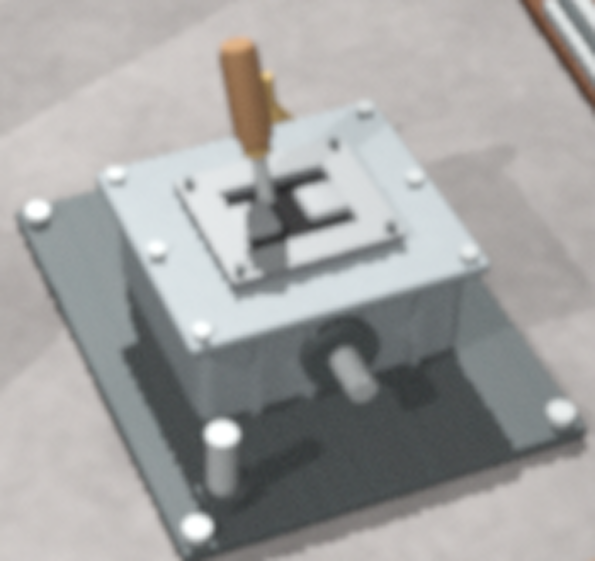

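Crop a (scene) shows bed plate corners at (35,262), (190,522) and (593,340), and gate plate corners at (207,178), (413,228) and (290,278). The rod enters the gate in the left column near the middle. Crop b (side) shows bed corners at (17,215), (190,556) and (583,435).

```bash
python3 - <<'E'
from h import *
S=env.read_camera("scene");D=env.read_camera("side")
a=lambda u,v:(230+u/3-.3,200+v/3-.3); b=lambda u,v:(280+u/3.4-.3,180+v/3.4-.3)
P={}
for n,c,p in(("NR s",S,a(35,262)),("AR s",S,a(190,520)),("AL s",S,a(593,338)),("NL d",D,b(17,215)),("NR d",D,b(190,555)),("AR d",D,b(583,433))):
    P[n]=plane(c,p,.012)[:2]; print(n,P[n].round(4))
for n,c,p in(("gNR s",S,a(207,178)),("gAL s",S,a(413,227)),("gAR s",S,a(290,276)),("gNL d",D,b(175,182)),("gNR d",D,b(238,288)),("gAL d",D,b(335,140)),("gAR d",D,b(405,238))):
    P[n]=plane(c,p,.118)[:2]; print(n,P[n].round(4))
print("bed c s",(P["NR s"]+P["AL s"])/2,"d",(P["NL d"]+P["AR d"])/2,"gate s",(P["gNR s"]+P["gAL s"])/2,"d",(P["gNL d"]+P["gAR d"])/2,(P["gNR d"]+P["gAL d"])/2)
for x,y in(("AR s","NR s"),("AR d","NR d"),("gAR s","gNR s"),("gAR d","gNR d"),("gAL d","gNL d")):
    d=P[x]-P[y];print(x,np.linalg.norm(d).round(4),np.arctan2(d[1],d[0]).round(3))
for x,y in(("AL s","AR s"),("NL d","NR d"),("gAL s","gAR s"),("gNL d","gNR d")):
    d=P[x]-P[y];print(x,np.linalg.norm(d).round(4),np.arctan2(-d[0],d[1]).round(3))
E
```

```text
NR s [ 0.4286 -0.1964]
AR s [ 0.7192 -0.168 ]
AL s [0.6858 0.1853]
NL d [0.3877 0.15  ]
NR d [ 0.425 -0.2  ]
AR d [ 0.7126 -0.1757]
gNR s [ 0.5006 -0.0679]
gAL s [0.6138 0.054 ]
gAR s [ 0.625 -0.052]
gNL d [0.4839 0.0385]
gNR d [ 0.4954 -0.075 ]
gAL d [0.6065 0.0487]
gAR d [ 0.6188 -0.0614]
bed c s [ 0.55721265 -0.00554451] d [ 0.55017591 -0.01282736] gate s [ 0.55716254 -0.00694799] d [ 0.55135061 -0.01147848] [ 0.55094576 -0.01311705]
AR s 0.2919 0.098
AR d 0.2887 0.084
gAR s 0.1255 0.127
gAR d 0.1241 0.109
gAL d 0.123 0.084
AL s 0.3548 0.094
NL d 0.352 0.106
gAL s 0.1066 0.106
gNL d 0.114 0.101
```

```bash
python3 - <<'E'
from h import *
S=env.read_camera("scene");D=env.read_camera("side")
for c,p in((D,(190,162)),(D,(254,150)),(S,(448,178)),(S,(497,208)),(S,(537,178))): print(plane(c,p,0).round(3))
print(tri(S,(455,113),D,(170,72)),tri(S,(497,149),D,(246,65)) )
E
```

```text
[0.188 0.607 0.   ]
[0.391 0.613 0.   ]
[0.171 0.612 0.   ]
[0.386 0.648 0.   ]
[ 0.292  0.902 -0.   ]
(array([0.18756971, 0.58508362, 0.27967078]), np.float64(0.06413422874897537)) (array([0.39920176, 0.57915359, 0.26532411]), np.float64(0.07490444382418106))
```

```bash
python3 -m jog '[[1,0,-0.02,-0.01,0],[1,0,-0.02,-0.01,0]]' 20
```

```text
clock: 0.57
tcp_pos: [0.2194, 0.4875, 0.2613]
orientation: [-0.0, 0.21, 0.978, -0.001]
wrist_force: [0.2, -0.4, 0.1]
finger_gap: 0.0637
grip_force: 0.0
```

```bash
python3 -m jog '[[1,-0.03,-0.028,0,-5.9],[1,-0.03,-0.028,0,-5.9],[1,-0.03,-0.028,0,-5.9],[1,-0.03,-0.028,0,-5.9],[1,-0.03,-0.028,0,-5.9]]'
```

```text
clock: 0.98
tcp_pos: [0.3314, 0.3223, 0.2628]
orientation: [0.0, -0.043, 0.999, 0.0]
wrist_force: [0.5, 0.2, -0.5]
finger_gap: 0.001
grip_force: 0.0
```

```bash
cat > g.py <<'E'
from h import *
from scipy.spatial.transform import Rotation as R
C=np.array([.5543,-.0095]);Y=.1
def show(*targets):
    s=env.get_state();q=s["orientation"];M=R.from_quat(np.r_[q[1:],q[0]]).as_matrix()
    c,n=np.cos(Y),np.sin(Y);G=np.array([[c,-n],[n,c]])
    g=G.T@(s["tcp_pos"][:2]-C); print("gear xy",g.round(4),"z",s["tcp_pos"][2].round(4),"tool y yaw-90-Y deg",np.degrees(np.arctan2(M[1,1],M[0,1])-np.pi/2-Y).round(2),"F",s["wrist_force"].round(1),"gap",round(s["finger_gap"],4),"t",s["clock"])
    for t in targets:
        w=np.r_[G@np.array(t[:2])+C,t[2]]; print("tool shift to",t,(M.T@(w-s["tcp_pos"])).round(4))
E
python3 -c "
from g import *
show((-.06,.047,.26),(-.06,.047,.186))"
```

```text
gear xy [-0.1886  0.3524] z 0.2628 tool y yaw-90-Y deg -0.8 F [ 0.5  0.2 -0.5] gap 0.001 t 0.9833
tool shift to (-0.06, 0.047, 0.26) [-0.1328 -0.3036  0.0028]
tool shift to (-0.06, 0.047, 0.186) [-0.1328 -0.3036  0.0768]
```

```bash
python3 -m jog '[[1,-0.015,-0.038,0,0],[1,-0.015,-0.038,0,0],[1,-0.015,-0.038,0,0],[1,-0.015,-0.038,0,0],[1,-0.015,-0.038,0,0]]' && python3 -m jog '[[1,-0.015,-0.038,0,0],[1,-0.015,-0.038,0,0],[1,-0.015,-0.036,0,0],[1,0,0,0,0],[1,0,0,0,0]]' && python3 -c "
from g import *
show((-.06,.047,.26),(-.06,.047,.186))"
```

```text
clock: 1.4
tcp_pos: [0.4219, 0.1388, 0.2626]
orientation: [0.001, -0.04, 0.999, 0.0]
wrist_force: [0.6, 0.2, 0.2]
finger_gap: 0.0001
grip_force: 0.0
clock: 1.82
tcp_pos: [0.4759, 0.0308, 0.262]
orientation: [-0.0, -0.038, 0.999, 0.0]
wrist_force: [-0.3, 0.5, 1.1]
finger_gap: -0.0002
grip_force: 0.0
gear xy [-0.074   0.0479] z 0.262 tool y yaw-90-Y deg -1.39 F [-0.3  0.5  1.1] gap -0.0002 t 1.8167
tool shift to (-0.06, 0.047, 0.26) [-0.014  -0.0006  0.002 ]
tool shift to (-0.06, 0.047, 0.186) [-0.014  -0.0006  0.076 ]
```

```bash
python3 -m jog '[[1,0,0,0.026,0],[1,0,0,0.025,0],[1,0,0,0.025,0],[1,0,0,0,1.4],[1,0,0,0,0]]' && python3 -m jog '[[1,-0.01,0,0,0],[1,-0.005,0,0,0],[1,-0.005,0,0,0],[1,-0.005,0,0,0],[1,0,0,0,0]]' && python3 -c "
from g import *
show((-.0255,.047,.186))
c=env.read_camera('side');cv2.imwrite('pics/c.png',cv2.resize(c['img'][120:345,260:480],None,fx=2.6,fy=2.6,interpolation=2)[:,:,::-1])"
```

```text
clock: 2.23
tcp_pos: [0.4736, 0.034, 0.1857]
orientation: [-0.002, -0.028, 1.0, 0.0]
wrist_force: [0.3, -0.6, 0.9]
finger_gap: 0.0
grip_force: 0.0
clock: 2.65
tcp_pos: [0.502, 0.0341, 0.187]
orientation: [0.001, -0.028, 1.0, -0.0]
wrist_force: [0.7, -0.2, -1.1]
finger_gap: -0.0001
grip_force: 0.0
gear xy [-0.0477  0.0486] z 0.187 tool y yaw-90-Y deg -2.53 F [ 0.7 -0.2 -1.1] gap -0.0001 t 2.65
tool shift to (-0.0255, 0.047, 0.186) [-0.0223 -0.0006  0.0011]
```

View pics/c.png

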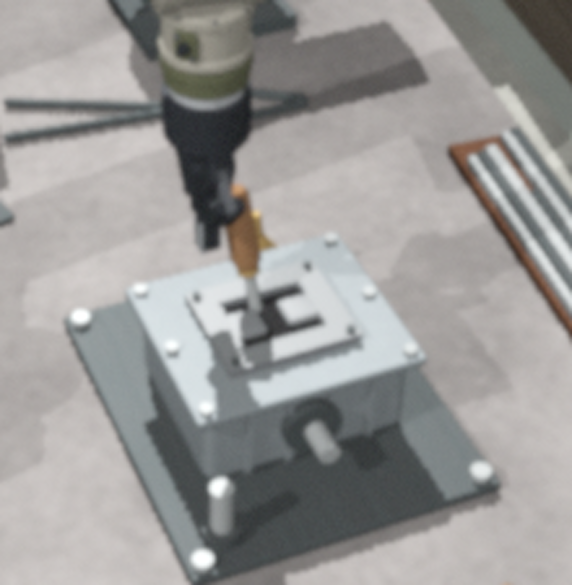

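The side view shows the shut fingers at (205,235), just behind the handle at (243,225) and about to touch it.

```bash
python3 -m jog '[[1,-0.004,0,0,-2.5],[1,-0.004,0,0,0],[1,0,0,0,0]]' && python3 -m jog '[[1,-0.004,0,0,0],[1,-0.004,0,0,0],[1,0,0,0,0]]' &&  python3 -m jog '[[1,-0.004,0,0,0],[1,0,0,0,0]]' && python3 -c "
from g import *
show((-.0255,.047,.186))
S=env.read_camera('scene');D=env.read_camera('side')
for c,n,r in((S,'d',(270,170,400,310)),(D,'e',(300,160,430,300))):
    cv2.imwrite(f'pics/{n}.png',cv2.resize(c['img'][r[1]:r[3],r[0]:r[2]],None,fx=3,fy=3,interpolation=2)[:,:,::-1])
a,b=cv2.imread('pics/d.png'),cv2.imread('pics/e.png');cv2.imwrite('pics/de.png',np.hstack([a,b]) )"
```

```text
clock: 2.95
tcp_pos: [0.5081, 0.0347, 0.1861]
orientation: [-0.0, -0.049, 0.999, 0.0]
wrist_force: [-1.2, -0.6, -0.3]
finger_gap: 0.0003
grip_force: 0.0
clock: 3.2
tcp_pos: [0.5168, 0.0355, 0.1863]
orientation: [0.0, -0.049, 0.999, 0.0]
wrist_force: [-2.0, -0.8, 1.4]
finger_gap: 0.0001
grip_force: 0.0
clock: 3.37
tcp_pos: [0.5207, 0.0359, 0.1863]
orientation: [0.0, -0.05, 0.999, 0.0]
wrist_force: [-2.3, -0.5, 0.4]
finger_gap: 0.0003
grip_force: 0.0
gear xy [-0.0289  0.0486] z 0.1863 tool y yaw-90-Y deg -0.04 F [-2.3 -0.5  0.4] gap 0.0003 t 3.3667
tool shift to (-0.0255, 0.047, 0.186) [-0.0034 -0.0016  0.0003]
```

View pics/de.png

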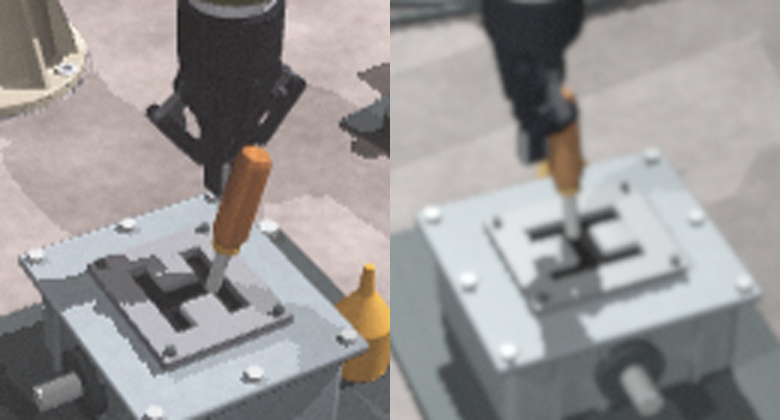

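The left half (scene) shows the rod in the left column near (214,283). The column runs from about (195,236) to (245,308), so the rod is at the channel. The force confirms contact. Next I'll go 2 mm further, then back off and move round to the left side.

```bash
python3 -m jog '[[1,-0.002,0,0,0],[1,0,0,0,0],[1,0.018,0,0,0],[1,0.017,0,0,0],[1,0,0,0,0]]' && python3 -m jog '[[1,0,0.03,0,0],[1,0,0.025,0,0],[1,-0.03,0,0,0],[1,-0.03,0,0,0],[1,0,0,0,0]]' && python3 -c "
from g import *
show((0,.0755,.186),(0,-.0125,.186))"
```

```text
clock: 3.88
tcp_pos: [0.4852, 0.0326, 0.1863]
orientation: [-0.001, -0.05, 0.999, 0.0]
wrist_force: [-0.3, 1.0, -0.3]
finger_gap: 0.0002
grip_force: 0.0
clock: 4.3
tcp_pos: [0.5482, 0.0946, 0.1868]
orientation: [0.004, -0.05, 0.999, 0.001]
wrist_force: [2.6, 3.5, 3.7]
finger_gap: -0.0
grip_force: 0.0
gear xy [0.0043 0.1042] z 0.1868 tool y yaw-90-Y deg 0.02 F [2.6 3.5 3.7] gap -0.0 t 4.3
tool shift to (0, 0.0755, 0.186) [ 0.0043 -0.0287  0.0007]
tool shift to (0, -0.0125, 0.186) [ 0.0044 -0.1167  0.0006]
```

Now I'll push right slowly and watch the force.

```bash
python3 -m jog '[[1,0.003,-0.01,0,0],[1,0,-0.01,0,0],[1,0,-0.01,0,0],[1,0,0,0,0]]' && python3 -m jog '[[1,0,-0.005,0,0],[1,0,-0.005,0,0],[1,0,0,0,0]]' && python3 -m jog '[[1,0,-0.006,0,0],[1,0,-0.006,0,0],[1,0,0,0,0]]'; python3 -c "
from g import *
show()"
```

```text
clock: 4.63
tcp_pos: [0.5435, 0.0622, 0.1873]
orientation: [0.002, -0.049, 0.999, -0.0]
wrist_force: [0.5, -0.2, -0.2]
finger_gap: 0.0002
grip_force: 0.0
clock: 4.88
tcp_pos: [0.5434, 0.053, 0.1868]
orientation: [0.001, -0.05, 0.999, 0.0]
wrist_force: [-0.3, 2.0, 2.1]
finger_gap: -0.0002
grip_force: 0.0
clock: 5.13
tcp_pos: [0.5443, 0.0407, 0.1865]
orientation: [0.001, -0.049, 0.999, -0.0]
wrist_force: [-0.1, 1.5, 1.4]
finger_gap: -0.0001
grip_force: 0.0
gear xy [-0.0049  0.051 ] z 0.1865 tool y yaw-90-Y deg -0.06 F [-0.1  1.5  1.4] gap -0.0001 t 5.1333
```

The lever is moving freely at about 2 N, so it is in the channel. I'll keep going.

```bash
python3 -m jog '[[1,0,-0.01,0,0],[1,0,-0.01,0,0],[1,0,-0.01,0,0],[1,0,-0.01,0,0],[1,0,0,0,0]]' && python3 -m jog '[[1,0,-0.006,0,0],[1,0,-0.004,0,0],[1,0,0,0,0]]' && python3 -c "
from g import *
show()
S=env.read_camera('scene');D=env.read_camera('side')
r=(270,170,400,310);q=(300,160,430,300)
f=lambda c,r:cv2.resize(c['img'][r[1]:r[3],r[0]:r[2]],None,fx=3,fy=3,interpolation=2)[:,:,::-1]
cv2.imwrite('pics/f.png',np.hstack([f(S,r),f(D,q)]))"
```

```text
clock: 5.55
tcp_pos: [0.5475, -0.0009, 0.1856]
orientation: [-0.001, -0.048, 0.999, -0.001]
wrist_force: [0.8, 0.2, 0.3]
finger_gap: -0.0001
grip_force: 0.0
clock: 5.8
tcp_pos: [0.5486, -0.0094, 0.1861]
orientation: [-0.0, -0.049, 0.999, -0.0]
wrist_force: [0.0, -0.2, 0.8]
finger_gap: 0.0002
grip_force: 0.0
gear xy [-0.0057  0.0006] z 0.1861 tool y yaw-90-Y deg -0.09 F [ 0.  -0.2  0.8] gap 0.0002 t 5.8
```

View pics/f.png

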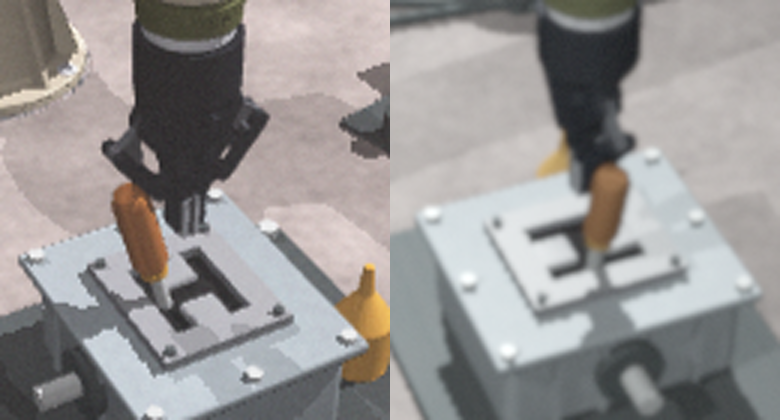

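The scene half shows the lever leaning right, with the rod near (160,292) close to the right column and the channel behind it. A few more mm should reach the stop.

```bash
python3 -m jog '[[1,0,-0.004,0,0],[1,0,-0.003,0,0],[1,0,0,0,0]]' && python3 -m jog '[[1,0,-0.004,0,0],[1,0,0,0,0]]'&& python3 -m jog '[[1,0,-0.003,0,0],[1,0,0,0,0]]'; python3 -c "
from g import *
show()"
```

```text
clock: 6.15
tcp_pos: [0.5494, -0.0158, 0.1863]
orientation: [0.0, -0.05, 0.999, -0.0]
wrist_force: [0.6, 0.6, -1.0]
finger_gap: 0.0002
grip_force: 0.2
clock: 6.32
tcp_pos: [0.5498, -0.0199, 0.1863]
orientation: [-0.0, -0.05, 0.999, -0.0]
wrist_force: [-1.3, 0.2, -0.7]
finger_gap: 0.0003
grip_force: 0.3
clock: 6.48
tcp_pos: [0.55, -0.0225, 0.1862]
orientation: [-0.0, -0.05, 0.999, 0.0]
wrist_force: [-0.2, 1.9, -0.7]
finger_gap: -0.0001
grip_force: 0.8
gear xy [-0.0056 -0.0125] z 0.1862 tool y yaw-90-Y deg -0.04 F [-0.2  1.9 -0.7] gap -0.0001 t 6.4833
```

```bash
python3 -m jog '[[1,0,-0.002,0,0],[1,0,0,0,0]]'&& python3 -m jog '[[1,0,-0.002,0,0],[1,0,0,0,0]]'; python3 -c "
from g import *
show()
S=env.read_camera('scene')
hs=handle(S,(285,200,340,275));print(hs)
r=(270,170,400,310)
cv2.imwrite('pics/g.png',cv2.resize(S['img'][r[1]:r[3],r[0]:r[2]],None,fx=4,fy=4,interpolation=2)[:,:,::-1])"
```

```text
clock: 6.65
tcp_pos: [0.55, -0.024, 0.186]
orientation: [-0.0, -0.05, 0.999, 0.001]
wrist_force: [-0.2, 5.2, -1.5]
finger_gap: -0.0002
grip_force: 1.9
clock: 6.82
tcp_pos: [0.5501, -0.0255, 0.1859]
orientation: [-0.0, -0.05, 0.999, 0.001]
wrist_force: [0.0, 6.7, -1.7]
finger_gap: 0.0001
grip_force: 2.6
gear xy [-0.0058 -0.0155] z 0.1859 tool y yaw-90-Y deg 0.0 F [ 0.   6.7 -1.7] gap 0.0001 t 6.8167
(array([304.80000305, 235.10000229]), array([318.79999924, 263.1000042 ]), array([311.69349845, 249.04643963]), np.int32(323), (31.304948806762695, 11.180339813232422))
```

View pics/g.png

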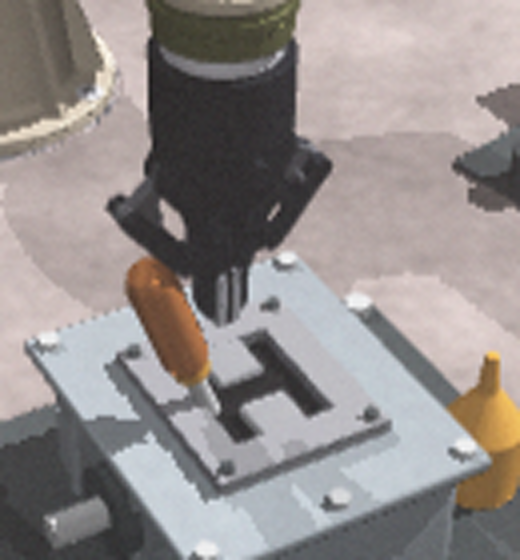

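The scene crop shows the rod in the right column at the channel, near (205,395). The side force of 6.7 N says it is at the right stop. I'll back off, go round behind the handle, then push ahead.

```bash
python3 -m jog '[[1,0,0.03,0,0],[1,0.028,0,0,0],[1,0.028,0,0,0],[1,0,0,0,0]]' && python3 -m jog '[[1,0,-0.03,0,0],[1,0,-0.03,0,0],[1,0,-0.004,0,0],[1,0,0,0,0]]'; python3 -c "
from g import *
show((-.03,-.048,.186),(.025,-.048,.186))"
```

```text
clock: 7.2
tcp_pos: [0.4868, -0.002, 0.1858]
orientation: [-0.003, -0.05, 0.999, -0.0]
wrist_force: [-0.7, -0.2, -0.9]
finger_gap: 0.0001
grip_force: 0.0
clock: 7.53
tcp_pos: [0.4989, -0.0681, 0.1867]
orientation: [0.001, -0.048, 0.999, -0.001]
wrist_force: [0.3, -0.1, -0.4]
finger_gap: -0.0
grip_force: 0.0
gear xy [-0.061  -0.0527] z 0.1867 tool y yaw-90-Y deg -0.23 F [ 0.3 -0.1 -0.4] gap -0.0 t 7.5333
tool shift to (-0.03, -0.048, 0.186) [-0.0309  0.0049  0.0007]
tool shift to (0.025, -0.048, 0.186) [-0.0859  0.0051  0.0008]
```

```bash
python3 -m jog '[[1,-0.015,0.003,0,0],[1,-0.015,0,0,0],[1,-0.008,0,0,0],[1,-0.008,0,0,0],[1,0,0,0,0]]' && python3 -m jog '[[1,-0.008,0,0,0],[1,-0.008,0,0,0],[1,-0.008,0,0,0],[1,0,0,0,0]]'; python3 -c "
from g import *
show((.032,-.048,.186))"
```

```text
clock: 7.95
tcp_pos: [0.5444, -0.0578, 0.1861]
orientation: [-0.0, -0.05, 0.999, -0.0]
wrist_force: [-1.0, -0.5, 1.8]
finger_gap: 0.0001
grip_force: 0.7
clock: 8.28
tcp_pos: [0.5689, -0.0556, 0.1859]
orientation: [0.0, -0.05, 0.999, 0.0]
wrist_force: [-1.8, 0.7, 0.3]
finger_gap: 0.0
grip_force: 0.7
gear xy [ 0.0099 -0.0473] z 0.1859 tool y yaw-90-Y deg -0.01 F [-1.8  0.7  0.3] gap 0.0 t 8.2833
tool shift to (0.032, -0.048, 0.186) [-0.0221 -0.0007 -0.0001]
```

```bash
python3 -m jog '[[1,-0.007,0,0,0],[1,-0.007,0,0,0],[1,0,0,0,0]]' && python3 -m jog '[[1,-0.004,0,0,0],[1,0,0,0,0]]' && python3 -m jog '[[1,-0.003,0,0,0],[1,0,0,0,0]]' && python3 -m jog '[[1,-0.002,0,0,0],[1,0,0,0,0]]'; python3 -c "
from g import *
show()"
```

```text
clock: 8.53
tcp_pos: [0.583, -0.0545, 0.1863]
orientation: [0.001, -0.05, 0.999, 0.0]
wrist_force: [-2.2, -0.1, -0.7]
finger_gap: -0.0002
grip_force: 0.6
clock: 8.7
tcp_pos: [0.5862, -0.0541, 0.1864]
orientation: [0.0, -0.05, 0.999, -0.0]
wrist_force: [-0.9, -0.1, -0.8]
finger_gap: 0.0001
grip_force: 0.7
clock: 8.87
tcp_pos: [0.5888, -0.0538, 0.1864]
orientation: [0.0, -0.05, 0.999, 0.0]
wrist_force: [-2.7, -0.5, 0.5]
finger_gap: -0.0001
grip_force: 0.7
clock: 9.03
tcp_pos: [0.5907, -0.0536, 0.1864]
orientation: [0.0, -0.05, 0.999, 0.0]
wrist_force: [-1.9, -0.2, -0.6]
finger_gap: 0.0001
grip_force: 0.7
gear xy [ 0.0318 -0.0475] z 0.1864 tool y yaw-90-Y deg -0.03 F [-1.9 -0.2 -0.6] gap 0.0001 t 9.0333
```

```bash
python3 -m jog '[[1,-0.003,0,0,0],[1,0,0,0,0]]' && python3 -m jog '[[1,-0.002,0,0,0],[1,0,0,0,0]]' && python3 -m jog '[[1,-0.002,0,0,0],[1,0,0,0,0]]'
```

```text
clock: 9.2
tcp_pos: [0.5932, -0.0533, 0.1862]
orientation: [-0.0, -0.05, 0.999, 0.0]
wrist_force: [-3.2, -0.3, 0.8]
finger_gap: 0.0001
grip_force: 1.9
clock: 9.37
tcp_pos: [0.5944, -0.0531, 0.1859]
orientation: [-0.001, -0.05, 0.999, 0.0]
wrist_force: [-5.0, -0.8, 1.5]
finger_gap: 0.0001
grip_force: 2.9
clock: 9.53
tcp_pos: [0.5955, -0.0529, 0.1856]
orientation: [-0.002, -0.05, 0.999, 0.0]
wrist_force: [-7.8, -0.4, 0.5]
finger_gap: 0.0002
grip_force: 3.8
```

The force is rising, so the lever is at the stop. I'll retreat and check.

```bash
python3 -m jog '[[1,0.02,0,0,0],[1,0.03,0,0,0],[1,0.03,0,-0.03,0],[1,0,0,-0.04,0],[1,0,0,0,0]]' && python3 -m jog '[[1,0,0,0,0],[1,0,0,0,0],[1,0,0,0,0]]'; python3 -c "
from g import *
show()
S=env.read_camera('scene');D=env.read_camera('side')
r=(270,170,400,310);q=(300,160,430,300)
f=lambda c,r:cv2.resize(c['img'][r[1]:r[3],r[0]:r[2]],None,fx=3,fy=3,interpolation=2)[:,:,::-1]
cv2.imwrite('pics/k.png',np.hstack([f(S,r),f(D,q)]))
p,e=tri(S,handle(S,(285,200,360,300))[2],D,handle(D,(330,180,420,260))[2])
d=p[:2]-C;c,n=np.cos(Y),np.sin(Y);print('handle gear',c*d[0]+n*d[1],-n*d[0]+c*d[1],p[2],e)"
```

```text
clock: 9.95
tcp_pos: [0.5198, -0.0613, 0.2625]
orientation: [0.005, -0.049, 0.999, -0.001]
wrist_force: [1.5, -0.8, 1.2]
finger_gap: -0.0001
grip_force: 0.0
clock: 10.2
tcp_pos: [0.5187, -0.0607, 0.2552]
orientation: [0.0, -0.05, 0.999, 0.0]
wrist_force: [-0.1, -0.4, -0.4]
finger_gap: -0.0002
grip_force: 0.0
gear xy [-0.0405 -0.0474] z 0.2552 tool y yaw-90-Y deg -0.03 F [-0.1 -0.4 -0.4] gap -0.0002 t 10.2
handle gear 0.055903406159541646 -0.04300464927044139 0.18190511799677173 0.010010183101280616
```

View pics/k.png

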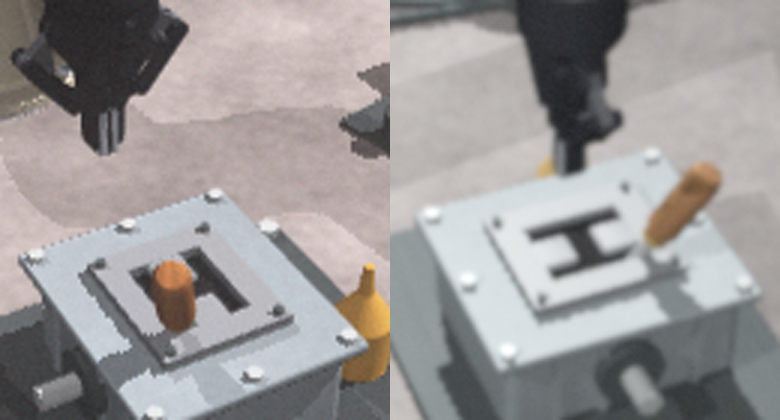

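The lever leans ahead in the right column, with the handle at (685,205) in the side half. The measured point (0.056, -0.043) fits f of about 0.35 and a of about -0.28. The arm is clear of it.

```bash
python3 -c "
from workcell import env
print(env.hand_in())"
```

```text
the job is handed in; nothing more can be done
None
```

I pushed the lever across the middle channel and home to the stop in the ahead-right slot (third), backed the fingers clear, and handed the job in at about 10 s; no verdict came back.

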